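Slide the harmonica tray under the maple plank

ROBOT

A 6-joint arm with a two-finger parallel gripper is mounted at the origin on the work surface. World frame = base frame: x ahead of the robot, y to its left, z up, the work surface at z = 0. Lengths are in mm, angles in rad, forces in N, time in s.
With the tool pointing down it reaches from about 350 to 875 mm from the base axis. Payload 15.5 kg.
Tool frame: the origin (TCP) lies at the very end of the fingers, on their centre line; the grasp point (between the pads) lies 19 mm behind it; z points along the fingers, y is the line along which they close (so a half turn about z gives the same grasp; the last joint's range is limited). The gripper opens to 85 mm and grips with 20 to 120 N. Pads are 22 mm wide; open, the fingers measure 114 mm over their backs; the gripper's body (76 mm by 85 mm) begins 54 mm behind the grasp point. The pads swing forward as they close: fully open they stand 13 mm farther back than shut.
Start: joints at [-1.377, 0.494, 1.345, -0, 1.302, -0.096], TCP at [178.002, -599.117, 199.477] pointing down, gripper open.
Joint ranges: [-2.91, 2.91], [-0.82, 2.16], [0.22, 2.67], [-1.22, 4.37], [0.12, 2.79], [-3.08, 3.08]. Speed limits (rad/s): [1.89, 1.89, 2.57, 3.01, 3.01, 3.01].

INTERFACE

Orientations are given as a 3x3 rotation matrix whose columns are the frame's x, y, z axes.
In Python, from bench import * gives the robot as it stands. The module is installed in compiled form; this text tells all that it offers.
- The arm moves only by the shell command python3 -m creep 'ROWS'. ROWS is JSON, a list of rows, each a list of 7 numbers: the finger opening in cm, from 0 to 8.54, then the shift along the tool's x, y, z in cm, then the turn, a rotation vector about the tool's x, y, z in degrees. A call has exactly 5 rows; each row is the pose to reach, as a shift and turn from the pose commanded when the call began, along the tool's axes at that moment; what a row does not reach only later rows make up. A row lasts 1/12 s, in which the tool goes at most 41.7 mm and 7.16 degrees, less where a joint would pass 70% of its speed; a pose out of reach is approached as far as the arm can. A call with a gripper value outside its range is refused whole. The fingers move at their own pace and stop on an object; the grip force is fixed at half the most. Time passes only in rows, so rows that repeat a pose let the fingers close, or fill a call up. It gives the time, the measured TCP pose, the force, the opening and the grip force at its end, in the units of the state.
- read_state(): the state, without advancing time (a new reading comes with each control period).
- camera(name): name is "side" or "top" or "wrist"; returns a dict with "image" (420x560x3 uint8, red, green, blue), "camera_matrix" (3x3 intrinsics, pixels), "R" (3x3) and "t" (3): a world point X has camera coordinates R X + t. Camera axes: x right, y down, z forward; pixel columns grow to the right and rows downward; lengths in mm; the calibration is good to about 2 mm. The wrist camera is an equidistant fisheye: a pixel r from the principal point sees the ray r / f radians off the axis. A picture is of the moment at which its call begins. There is no depth.
- hand_in(): hands the job in; it is judged then, once.
The state is a dict: "time_s": time; "qpos": joint angles; "qd": joint speeds; "joint_efforts": joint torques, N m; "position": TCP position; "ee_rot": TCP orientation; "wrist_force": force on the tool from outside, world axes, zero at the start; "wrist_torque": the same for the moment, N m; "width": finger opening in mm; "gripper_force": force on a finger pad.
Only numpy, scipy, OpenCV 4.12 (cv2) and the standard library are available. Lean on these libraries where they do the work, as an engineer would, in place of code of your own. Each camera call takes 0.05 s, during which the arm holds its last target. There are 200 camera calls.

TASK

Take the grey tray that holds the two chrome harmonicas by its handle and slide it straight into the empty space under the middle of the raised maple plank, until the whole tray is underneath and only its handle sticks out in front, square to the plank and midway between its ends. Keep the tray flat on the table, do not bump the plank with the tray or the hand, leave the other grey tray where it is, and let go at the end.

Things in the scene. Friction and masses are not known exactly. Their poses are not given: they have to be found in the camera images.
- tray_mid (a point): Centre of the loose grey plastic tray with two chrome harmonicas (each 28 x 100 x 20 mm, loose, lying along the tray's y). The tray is 80 mm (x) by 116 mm (y) and 20 mm high; the harmonicas reach 24 mm above the table; about 0.4 kg in all. The point is 10 mm above the table, z up. The handle is on the -x side, which faces the robot at yaw 0.
- tray_grip (a point): Centre of the grip fin of that tray's handle, 110 mm from the tray's centre along the tray's -x; axes as the tray's. The fin is upright, 14 mm thick (y), 40 mm long (x), from the table to 50 mm above it; this point is 25 mm up. Pinch it from above across y. A flat strap 30 mm wide and 6 mm thick joins it to the tray along the table.
- plank: Fixed maple plank, 130 mm deep (x), 560 mm long (y), on end panels; underside 60 mm, top 78 mm above the table, small things on top. Origin: on the table under its middle, the centre of the empty space; x points away from the robot, front edge at x = -65 mm. A white bin and a pile of books stand under its two ends, leaving a space 200 mm wide at the origin, open to the front.
- spare_tray: The other grey tray, loose, same shape, size and handle (origin at the centre of its underside, handle along -x), but holding two dark wooden sticks 25 mm thick that reach 29 mm above the table. To be left alone. One tray starts to the left and one to the right in front of the plank, either way round.

How it is judged:
By the outcome, as a careful person would: the job done as asked, in the order asked, and still so for the second after the job is handed in, with the robot touching nothing.
It also fails if it takes over 42 s, if anything falls off the work surface, if the arm or the gripper's body presses on something with over 40 N, if the wrist force passes 120 N, or if a joint passes its speed limit or range.

## Working session

There is one attempt and no reset: what is moved stays moved. The work goes in short steps, Python scripts to look and compute and a shell command to move; the robot and the scene stay as the last step left them, time stands still between calls to the robot, and variables do not carry over. Pictures are saved under pics/ and viewed, at most 10 in all, crops included, and the job is handed in when it is done.

```bash
mkdir -p pics
python3 - <<'E'
from bench import *
import cv2,pickle
s=read_state();print(s['time_s'],s['position'],s['ee_rot'],s['width'])
for n in('top','side'):
    c=camera(n);pickle.dump(c,open(n+'0.pkl','wb'));cv2.imwrite(f'pics/{n}0.png',c['image'][:,:,::-1])
    print(n,c['camera_matrix'],c['R'],c['t'])
E
```

```text
0.0 [ 177.92046489 -598.73053188  198.89305629] [[ 9.58592177e-01  2.84782308e-01 -2.74130868e-04]
 [ 2.84782431e-01 -9.58591462e-01  1.17312144e-03]
 [ 7.13047213e-05 -1.20261269e-03 -9.99999274e-01]] 85.53183269981751
top [[439.34214363   0.         273.23805933]
 [  0.         439.34214363 207.04678822]
 [  0.           0.           1.        ]] [[ 0.00460743 -0.99981341  0.01875937]
 [-0.98429369 -0.00784501 -0.17636436]
 [ 0.17647862 -0.01765214 -0.98414618]] [ -5.07590059 573.55932763 962.42835835]
side [[382.19306215   0.         275.40615281]
 [  0.         382.19306215 205.80265735]
 [  0.           0.           1.        ]] [[ 8.89026085e-01 -4.57855973e-01  7.27060150e-04]
 [-3.25736797e-01 -6.33602566e-01 -7.01743064e-01]
 [ 3.21757920e-01  6.23631058e-01 -7.12429747e-01]] [-506.32638331  225.98984183  573.34871859]
```

View pics/top0.png

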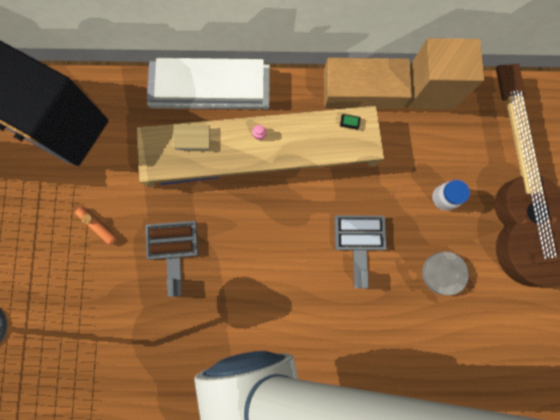

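View pics/side0.png

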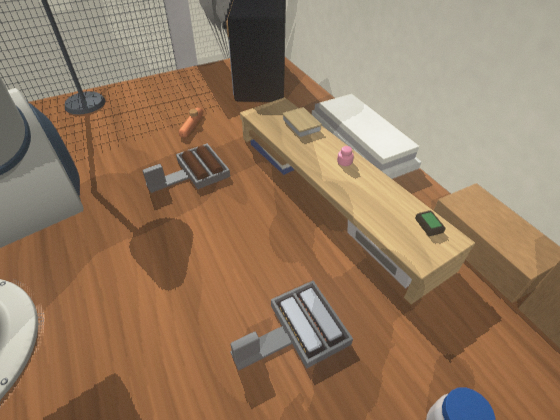

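Run:
```python
import cv2,pickle
import numpy as np
c=pickle.load(open('top0.pkl','rb'))['image'][:,:,::-1].copy()
a=cv2.resize(c[95:195,125:395],None,fx=2.9,fy=2.9,interpolation=cv2.INTER_CUBIC)
b=cv2.resize(c[205:300,325:400],None,fx=3,fy=3,interpolation=cv2.INTER_CUBIC)
o=np.zeros((600,800,3),np.uint8);o[:a.shape[0],:a.shape[1]]=a;o[300:300+b.shape[0],:b.shape[1]]=b
s=pickle.load(open('side0.pkl','rb'))['image'][:,:,::-1]
d=cv2.resize(s[275:375,225:365],None,fx=2.9,fy=2.9,interpolation=cv2.INTER_CUBIC);o[300:300+d.shape[0],300:300+d.shape[1]]=d
cv2.imwrite('pics/crop.png',o)
h=cv2.cvtColor(c,cv2.COLOR_BGR2HSV)
for p in[(160,160),(300,150),(200,178),(300,172),(300,190),(360,205),(360,233),(340,233),(361,280),(361,255)]:print(p,h[p[1],p[0]])
```

```text
(160, 160) [ 20 118 179]
(300, 150) [ 19 117 212]
(200, 178) [ 5 39 72]
(300, 172) [ 14 166 109]
(300, 190) [ 14 169 161]
(360, 205) [ 14 169 145]
(360, 233) [ 90  12 106]
(340, 233) [80  8 96]
(361, 280) [ 90  10 126]
(361, 255) [ 90   9 140]
```

View pics/crop.png

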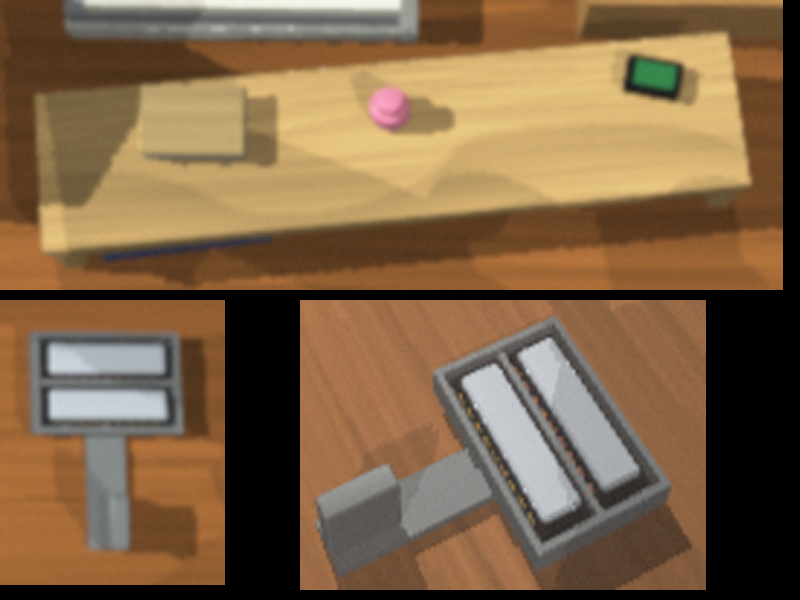

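```bash
cat > h.py <<'E'
import numpy as np,cv2,pickle
def ray(c,u,v,z):
    d=c['R'].T@np.linalg.inv(c['camera_matrix'])@[u,v,1]; o=-c['R'].T@c['t']
    return o+d*(z-o[2])/d[2]
def proj(c,X):
    p=c['camera_matrix']@(c['R']@X+c['t']);return p[:2]/p[2]
E
python3 - <<'E'
from h import *
c=pickle.load(open('top0.pkl','rb'));s=pickle.load(open('side0.pkl','rb'))
P=np.array([ray(c,u,v,78)[:2] for u,v in[(137.1,127.5),(375.4,106.4),(383.3,158.1),(139.5,180.6)]])
e=lambda a,b:(np.linalg.norm(P[a]-P[b]).round(1),np.degrees(np.arctan2(*(P[a]-P[b])[::-1])).round(2))
print(P.round(1),e(0,1),e(3,2),e(0,3),e(1,2),P.mean(0))
h=cv2.cvtColor(c['image'],cv2.COLOR_RGB2HSV)
m=(h[...,1]<90).astype(np.uint8);m[:205]=0;m[300:]=0;m[:,:325]=0;m[:,400:]=0
m=cv2.morphologyEx(m,cv2.MORPH_OPEN,np.ones((3,3)))
t=m.copy();t[251:]=0;t=cv2.morphologyEx(t,cv2.MORPH_CLOSE,np.ones((9,9)));t=cv2.morphologyEx(t,cv2.MORPH_OPEN,np.ones((21,21)))
b=cv2.boxPoints(cv2.minAreaRect(cv2.findNonZero(t)));T=np.array([ray(c,u,v,20)[:2] for u,v in b])
print(b,T.round(1),T.mean(0),[np.linalg.norm(T[i]-T[i-1]).round(1) for i in range(4)])
T2=np.array([ray(c,u,v,20)[:2] for u,v in[(334.8,215.8),(384.8,215.8),(385.8,249.8),(335.1,249.2)]]);print(T2.round(1),T2.mean(0))
S=[((437-300)/2.9+225,(373-300)/2.9+275),((555-300)/2.9+225,(320-300)/2.9+275),((669-300)/2.9+225,(487-300)/2.9+275),((540-300)/2.9+225,(557-300)/2.9+275)]
T3=np.array([ray(s,u,v,20)[:2] for u,v in S]);print(T3.round(1),T3.mean(0))
F=[(318,498),(389,467),(401,480)]; print('fin side',[ray(s,(u-300)/2.9+225,(v-300)/2.9+275,50).round(1) for u,v in F])
Q=[(88,548),(130,550),(130,495),(107,495)];print('fin top cam',[ray(c,u/3+325,(v-300)/3+205,50).round(1) for u,v in Q])
E
```

```text
[[ 752.6  313.8]
 [ 811.1 -240.1]
 [ 685.2 -253.8]
 [ 626.9  301. ]] (np.float64(557.0), np.float64(96.03)) (np.float64(557.8), np.float64(95.99)) (np.float64(126.3), np.float64(5.82)) (np.float64(126.6), np.float64(6.19)) [718.94597901  30.21424589]
[[335. 215.]
 [385. 215.]
 [385. 249.]
 [335. 249.]] [[ 561.1 -149. ]
 [ 562.  -268.4]
 [ 481.1 -265.1]
 [ 480.4 -147.3]] [ 521.14514766 -207.46251795] [np.float64(80.8), np.float64(119.5), np.float64(81.0), np.float64(117.8)]
[[ 559.2 -148.4]
 [ 560.1 -267.9]
 [ 479.2 -267. ]
 [ 479.9 -147.6]] [ 519.59623283 -207.70394699]
[[ 483.9 -155.1]
 [ 560.4 -155.5]
 [ 560.2 -269. ]
 [ 482.7 -269.6]] [ 521.79143907 -212.30157183]
fin side [array([ 393.8, -205.6,   50. ]), array([ 431.1, -206.9,   50. ]), array([ 433.5, -215.7,   50. ])]
fin top cam [array([ 391.5, -184.3,   50. ]), array([ 390.2, -215.8,   50. ]), array([ 430.9, -217.1,   50. ]), array([ 430.8, -199.8,   50. ])]
```

The two-tray layout is clear. The chrome tray is on the robot's right: top-view rim (335–386, 216–250), fin near (361,270), so its centre is about (521,-210) at yaw ≈0. The plank centre is about (719,30) at yaw 6°. Now moving over the fin.

```bash
python3 -m creep '[[8.5,2.9,-2.6,0,0,0,3.3],[8.5,5.8,-5.2,0,0,0,6.6],[8.5,8.7,-7.8,0,0,0,9.9],[8.5,11.6,-10.4,0,0,0,13.2],[8.5,14.5,-13,0,0,0,16.5]]'
```

```text
time_s: 0.52
position: [280.4, -431.4, 199.2]
ee_rot: [[1.0, -0.003, -0.0], [-0.003, -1.0, 0.001], [-0.0, -0.001, -1.0]]
wrist_force: [0.4, -0.1, -0.0]
width: 85.0
gripper_force: 0.0
```

```bash
python3 -m creep '[[8.5,2,-3.5,0,0,0,0],[8.5,4,-7,0,0,0,0],[8.5,6,-10.5,0,0,0,0],[8.5,8,-14,0,0,0,0],[8.5,10,-17.5,0,0,0,0]]'
python3 -m creep '[[8.5,1,-1.5,0,0,0,0],[8.5,2,-3,0.5,0,0,0],[8.5,3,-4.5,1,0,0,0],[8.5,3,-4.5,1,0,0,0],[8.5,3,-4.5,1,0,0,0]]'
python3 - <<'E'
from bench import *
import cv2,pickle
c=camera('wrist');pickle.dump(c,open('w1.pkl','wb'));cv2.imwrite('pics/w1.png',c['image'][:,:,::-1]);print(c['camera_matrix'],c['R'],c['t'])
E
```

```text
time_s: 0.93
position: [380.2, -256.3, 199.4]
ee_rot: [[1.0, 0.001, -0.0], [0.001, -1.0, 0.0], [-0.0, -0.0, -1.0]]
wrist_force: [0.7, -0.4, 0.4]
width: 85.1
gripper_force: 0.0
time_s: 1.35
position: [409.8, -212.4, 189.2]
ee_rot: [[1.0, 0.003, -0.001], [0.003, -1.0, 0.0], [-0.001, -0.0, -1.0]]
wrist_force: [0.2, -0.6, 0.2]
width: 84.8
gripper_force: 0.0
[[325.1922621   0.        284.7235519]
 [  0.        325.1922621 213.0364629]
 [  0.          0.          1.       ]] [[ 4.45811266e-03 -9.99988592e-01 -1.71481466e-03]
 [-9.57834712e-01 -4.76282189e-03  2.87280316e-01]
 [-2.87285206e-01  3.61780993e-04 -9.57845018e-01]] [-214.89319342  356.98630737  486.63155115]
```

View pics/w1.png

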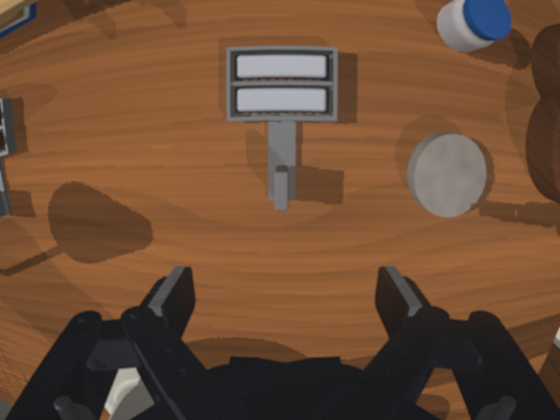

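The wrist view shows the tray rim at (227,47)–(338,121) and the fin top near (274–287, 167–210), roughly aligned with the tool.

```bash
cat >> h.py <<'E'
def fray(c,u,v,z):
    K=c['camera_matrix'];x=np.array([u-K[0,2],v-K[1,2]])/K[0,0];r=np.hypot(*x)
    d=c['R'].T@np.array([*(np.sin(r)*x/r),np.cos(r)]);o=-c['R'].T@c['t']
    return o+d*(z-o[2])/d[2]
E
python3 - <<'E'
from h import *
c=pickle.load(open('w1.pkl','rb'));print(-c['R'].T@c['t'])
for z,L in((20,[(227,47),(337,47),(338,120),(227,121)]),(50,[(274,167),(287,167),(287,210),(274,210)]),(0,[(268,198),(295,198),(270,122),(296,122)])):
    A=np.array([fray(c,u,v,z) for u,v in L]);print(A.round(1)[:,:2].tolist(),A.mean(0))
E
```

```text
[ 482.69394056 -213.36653382  363.1939658 ]
[[560.8, -152.1], [560.9, -267.0], [482.0, -268.7], [480.6, -152.0]] [ 521.05137547 -209.94591803   20.        ]
[[435.4, -202.6], [435.4, -215.3], [391.9, -215.5], [391.9, -202.5]] [ 413.66029636 -208.96744282   50.        ]
[[391.7, -193.9], [391.9, -225.0], [478.5, -196.5], [478.6, -225.2]] [ 435.20128984 -210.14466442    0.        ]
```

```bash
python3 -m creep '[[8.5,0,-0.3,3,0,0,0],[8.5,0,-0.3,6,0,0,0],[8.5,0,-0.3,9,0,0,0],[8.5,0,-0.3,12,0,0,0],[8.5,0,-0.3,14.5,0,0,0]]'
python3 -m creep '[[8.5,0,0,1,0,0,0],[8.5,0,0,2,0,0,0],[8.5,0,0,2.8,0,0,0],[8.5,0,0,2.8,0,0,0],[6,0,0,2.8,0,0,0]]'
```

```text
time_s: 1.82
position: [409.2, -210.8, 43.0]
ee_rot: [[1.0, -0.0, -0.0], [-0.0, -1.0, -0.0], [-0.0, 0.0, -1.0]]
wrist_force: [0.2, -0.6, -1.1]
width: 85.3
gripper_force: 0.0
time_s: 2.23
position: [409.6, -210.6, 16.6]
ee_rot: [[1.0, 0.0, -0.0], [0.0, -1.0, 0.0], [-0.0, -0.0, -1.0]]
wrist_force: [0.9, -0.4, 0.1]
width: 74.7
gripper_force: 0.0
```

Closing on the fin.

```bash
python3 -m creep '[[4,0,0,0,0,0,0],[3,0,0,0,0,0,0],[2,0,0,0,0,0,0],[1.6,0,0,0,0,0,0],[1,0,0,0,0,0,0]]'
python3 -m creep '[[1,0,0,0,0,0,0],[1,0,0,0,0,0,0],[1,0,0,0,0,0,0],[1,0,0,0,0,0,0],[1,0,0,0,0,0,0]]'
python3 -m creep '[[1,0,0,0,0,0,0],[1,0,0,0,0,0,0],[1,0,0,0,0,0,0],[1,0,0,0,0,0,0],[1,0,0,0,0,0,0]]'
```

```text
time_s: 2.65
position: [409.9, -210.2, 16.8]
ee_rot: [[1.0, 0.001, 0.0], [0.001, -1.0, -0.0], [0.0, 0.0, -1.0]]
wrist_force: [-2.4, -0.4, 14.3]
width: 11.9
gripper_force: 33.0
time_s: 3.07
position: [409.9, -210.2, 16.9]
ee_rot: [[1.0, 0.001, 0.0], [0.001, -1.0, -0.0], [0.0, 0.0, -1.0]]
wrist_force: [-1.8, 0.4, 9.7]
width: 10.8
gripper_force: 43.4
time_s: 3.48
position: [410.0, -210.2, 16.9]
ee_rot: [[1.0, 0.001, 0.0], [0.001, -1.0, -0.0], [0.0, 0.0, -1.0]]
wrist_force: [-1.2, -0.1, 9.4]
width: 10.8
gripper_force: 43.4
```

```bash
python3 -m creep '[[1,0,-0.4,0,0,0,0],[1,0.1,-1.1,0,0,0,0],[1,0.2,-2.1,0,0,0,0],[1,0.3,-3.3,0,0,0,0],[1,0.4,-4.5,0,0,0,0]]'
python3 -m creep '[[1,0.1,-1.2,0,0,0,0],[1,0.2,-2.4,0,0,0,0],[1,0.3,-3.6,0,0,0,0],[1,0.4,-4.8,0,0,0,0],[1,0.5,-6,0,0,0,0]]'
python3 -m creep '[[1,0.1,-1.2,0,0,0,0],[1,0.2,-2.4,0,0,0,0],[1,0.3,-3.6,0,0,0,0],[1,0.4,-4.8,0,0,0,0],[1,0.5,-6,0,0,0,0]]'
```

```text
time_s: 3.9
position: [414.8, -165.6, 16.9]
ee_rot: [[1.0, 0.0, 0.002], [0.0, -1.0, -0.001], [0.002, 0.001, -1.0]]
wrist_force: [0.2, -5.1, 5.6]
width: 11.0
gripper_force: 43.9
time_s: 4.32
position: [419.7, -105.2, 16.9]
ee_rot: [[1.0, 0.001, 0.002], [0.001, -1.0, -0.001], [0.002, 0.001, -1.0]]
wrist_force: [-0.3, -6.4, 6.0]
width: 11.5
gripper_force: 44.1
time_s: 4.73
position: [424.6, -45.0, 16.9]
ee_rot: [[1.0, 0.001, 0.002], [0.001, -1.0, -0.001], [0.002, 0.001, -1.0]]
wrist_force: [0.0, -7.4, 6.6]
width: 10.6
gripper_force: 44.4
```

```bash
python3 -m creep '[[1,0.1,-1.2,0,0,0,-1],[1,0.2,-2.4,0,0,0,-2.2],[1,0.3,-3.4,0,0,0,-3.6],[1,0.4,-4.1,0,0,0,-5],[1,0.5,-4.5,0,0,0,-6]]'
python3 -m creep '[[1,0,0,0,0,0,0],[1,0,0,0,0,0,0],[1,0,0,0,0,0,0],[1,0,0,0,0,0,0],[1,0,0,0,0,0,0]]'
python3 - <<'E'
from bench import *
import cv2,pickle,numpy as np
w=camera('wrist');pickle.dump(w,open('w2.pkl','wb'));c=camera('top');pickle.dump(c,open('top2.pkl','wb'))
cv2.imwrite('pics/w2.png',w['image'][:,:,::-1])
E
```

```text
time_s: 5.15
position: [429.2, 0.3, 16.9]
ee_rot: [[0.994, 0.107, 0.001], [0.107, -0.994, -0.0], [0.001, 0.001, -1.0]]
wrist_force: [-1.4, -7.6, 8.6]
width: 10.9
gripper_force: 45.1
time_s: 5.57
position: [429.4, -0.1, 16.9]
ee_rot: [[0.994, 0.105, 0.002], [0.105, -0.994, -0.0], [0.002, 0.0, -1.0]]
wrist_force: [1.4, 0.3, 8.2]
width: 10.8
gripper_force: 44.0
```

View pics/w2.png

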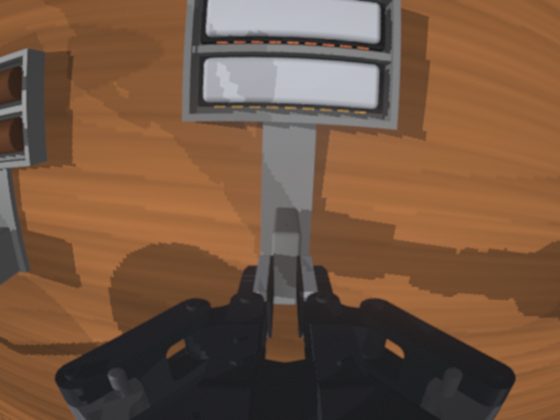

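Wrist view: near rim edge runs (183,118)–(398,128), strap (264,124)–(315,126): the tray seems to lag the tool's turn. I'll measure it.

Run:
```python
from h import *
c=pickle.load(open('w2.pkl','rb'))
f=lambda u,v,z:fray(c,u,v,z)[:2]
a,b=f(183,118,20),f(398,128,20);d=a-b;print(a,b,np.linalg.norm(d),'yaw',np.degrees(np.arctan2(d[1],d[0]))-90)
l=f(264,124,6),f(262,240,6);r=f(316,126,6),f(310,245,6)
print(l,r,[np.degrees(np.arctan2(*(p-q)[::-1])) for p,q in(l,r)])
y=np.radians(np.degrees(np.arctan2(d[1],d[0]))-90);print('centre',(a+b)/2+40*np.array([np.cos(y),np.sin(y)]))
c=pickle.load(open('top2.pkl','rb'));i=c['image'][:,:,::-1]
cv2.imwrite('pics/t2.png',cv2.resize(i[95:315,130:400],None,fx=2.7,fy=2.7,interpolation=cv2.INTER_CUBIC))
```

```text
[497.82391713  61.12002357] [505.18711117 -54.54435349] 115.89851054310246 yaw 3.6425339615323082
(array([497.46431864,  18.03130175]), array([428.14935763,  12.81039201])) (array([499.55119445, -11.22024737]), array([428.01607278, -16.80447398])) [np.float64(4.307472835193631), np.float64(4.463612656302014)]
centre [541.42470777   5.82909084]
```

View pics/t2.png

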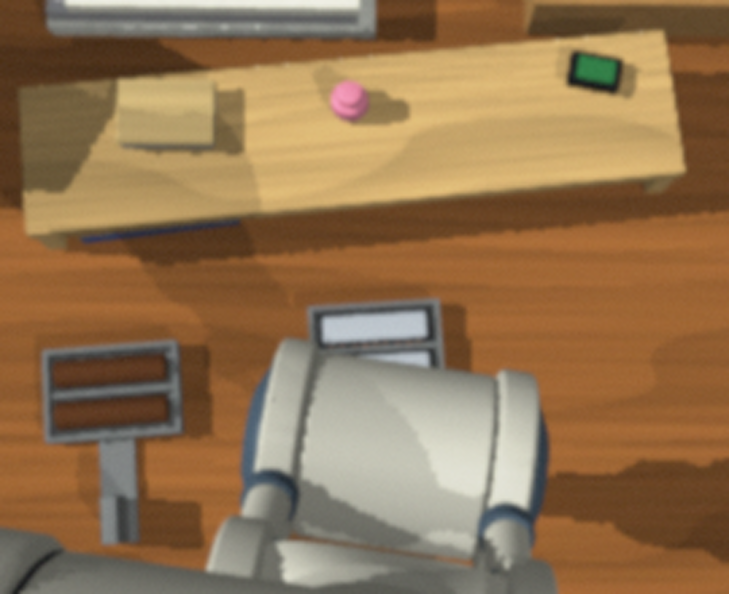

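```bash
python3 -m creep '[[1,0,0,0,0,0,-0.5],[1,0,0,0,0,0,-1],[1,0,0,0,0,0,-1.6],[1,0,0,0,0,0,-2.2],[1,0,0,0,0,0,-2.2]]'
python3 -m creep '[[1,0.3,0,0,0,0,0],[1,0.8,0,0,0,0,0],[1,1.4,0,0,0,0,0],[1,2,0.1,0,0,0,0],[1,2.5,0.1,0,0,0,0]]'
python3 - <<'E'
from bench import *
import cv2,pickle,numpy as np
w=camera('wrist');pickle.dump(w,open('w3.pkl','wb'))
cv2.imwrite('pics/w3.png',w['image'][:,:,::-1])
E
```

```text
time_s: 6.08
position: [429.5, -0.3, 16.9]
ee_rot: [[0.99, 0.144, 0.002], [0.144, -0.99, -0.0], [0.002, 0.001, -1.0]]
wrist_force: [1.6, -2.6, 7.0]
width: 11.2
gripper_force: 44.5
time_s: 6.5
position: [450.6, 2.7, 16.7]
ee_rot: [[0.99, 0.144, -0.005], [0.144, -0.99, 0.0], [-0.005, -0.001, -1.0]]
wrist_force: [-15.3, -4.5, 23.5]
width: 11.1
gripper_force: 46.7
```

View pics/w3.png

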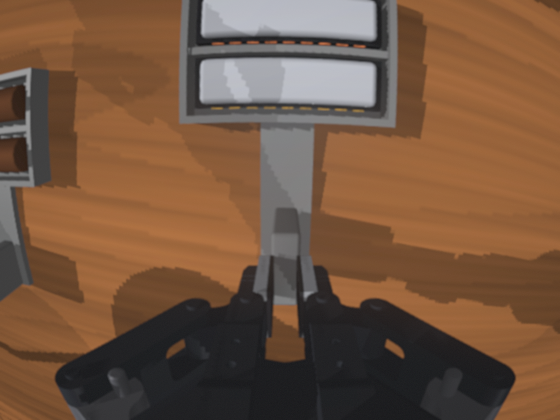

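Wrist view: near edge now (180,121)–(396,126), strap vertical: lag is smaller. Computing yaw.

```bash
python3 - <<'E'
from h import *
c=pickle.load(open('w3.pkl','rb'))
f=lambda u,v,z:fray(c,u,v,z)[:2]
a,b=f(180,121,20),f(396,126,20);d=a-b;y=np.arctan2(d[1],d[0])-np.pi/2
ce=(a+b)/2+40*np.array([np.cos(y),np.sin(y)]);print('yaw',np.degrees(y),'centre',ce)
t=np.radians(6);R=np.array([[np.cos(t),np.sin(t)],[-np.sin(t),np.cos(t)]]);print('in plank',R@(ce-[719,30]))
E
python3 -c "
from bench import *
s=read_state();print(s['position'],s['wrist_force'])"
```

```text
yaw 7.135123398414082 centre [561.73347183  15.28142394]
in plank [-157.94351581    1.80088236]
[451.91316261   2.68638331  16.74280711] [-11.91796055  -2.4300111   18.21557773]
```

```bash
python3 -m creep '[[1,0.7,0,-0.03,0,0,0.2],[1,1.5,0.1,-0.05,0,0,0.4],[1,2.3,0.1,-0.05,0,0,0.5],[1,3.1,0.2,-0.05,0,0,0.5],[1,3.9,0.2,-0.05,0,0,0.5]]'
python3 -m creep '[[1,0.8,0,0,0,0,0],[1,1.6,0.1,0,0,0,0],[1,2.4,0.1,0,0,0,0],[1,3.2,0.2,0,0,0,0],[1,3.8,0.2,0,0,0,0]]'
```

```text
time_s: 6.97
position: [492.7, 6.2, 17.0]
ee_rot: [[0.991, 0.135, -0.001], [0.135, -0.991, 0.0], [-0.001, -0.0, -1.0]]
wrist_force: [-5.1, -0.2, 3.0]
width: 10.6
gripper_force: 42.6
time_s: 7.38
position: [531.0, 9.4, 17.0]
ee_rot: [[0.991, 0.135, -0.0], [0.135, -0.991, -0.0], [-0.0, -0.0, -1.0]]
wrist_force: [-5.3, -1.6, 4.3]
width: 11.2
gripper_force: 42.7
```

Run:
```python
from bench import *
import cv2,pickle,numpy as np
w=camera('wrist');pickle.dump(w,open('w4.pkl','wb'))
cv2.imwrite('pics/w4.png',w['image'][:,:,::-1])
```

```text
(no output)
```

View pics/w4.png

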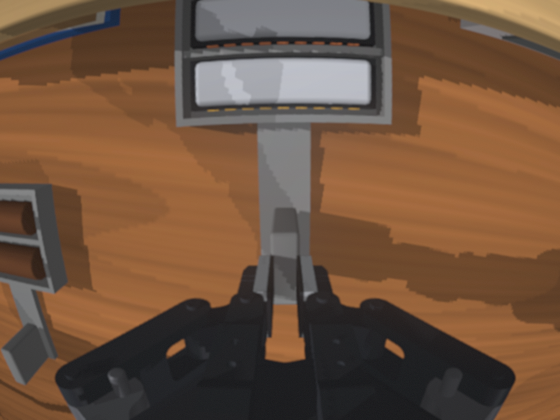

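Near edge runs (177,124)–(391,123), with the tray centred between the bin and the books and its front under the plank.

Run:
```python
from h import *
c=pickle.load(open('w4.pkl','rb'))
f=lambda u,v,z:fray(c,u,v,z)[:2]
t=np.radians(6);R=np.array([[np.cos(t),np.sin(t)],[-np.sin(t),np.cos(t)]])
a,b=f(177,124,20),f(391,123,20);d=a-b;y=np.arctan2(d[1],d[0])-np.pi/2
ce=(a+b)/2+40*np.array([np.cos(y),np.sin(y)]);print('yaw',np.degrees(y),'centre',ce,'in plank',R@(ce-[719,30]))
l=f(259,124,6)-f(259,240,6);print(np.degrees(np.arctan2(*l[::-1])))
# plank front edge in view (upper/lower lip): arc pixels
for u,v in((20,42),(150,9),(430,3),(540,27)):print(R@(f(u,v,60)-[719,30]),R@(f(u,v,78)-[719,30]))
for u,v in((119,12),(120,24),(462,24),(462,18)):print('side things',R@(f(u,v,0)-[719,30]))
```

```text
yaw 8.110565672827933 centre [641.77382519  24.32789798] in plank [-77.39601785   2.43130373]
6.832440927685602
[-68.78656864 137.57688975] [-75.33704504 118.71757042]
[-67.22818431  59.26681617] [-73.99279329  51.16783217]
[-59.5037922  -60.07115353] [-67.32978505 -51.77229095]
[ -53.79436063 -125.94554925] [ -62.40486811 -108.59509783]
side things [-43.21347605 108.76677701]
side things [-51.96542728 107.17048668]
side things [ -43.02390615 -111.1042384 ]
side things [ -38.65466978 -111.25371318]
```

Run:
```python
from h import *
t=np.radians(6);R=np.array([[np.cos(t),np.sin(t)],[-np.sin(t),np.cos(t)]])
c=pickle.load(open('w4.pkl','rb'));h=cv2.cvtColor(c['image'],cv2.COLOR_RGB2HSV)
f=lambda u,v,z:fray(c,u,v,z)[:2]
m=(h[...,0]>=16)&(h[...,0]<30)&(h[...,1]<165)&(h[...,1]>60)
L=[]
for u in list(range(4,150,8))+list(range(420,558,8)):
    k=0
    while m[k,u]:k+=1
    L.append((u,k))
print(L)
P=np.array([R@(f(u,k-.5,60)-[719,30]) for u,k in L if k>1]);print(P.round(0).tolist());print(np.polyfit(P[:,1],P[:,0],1))
# near tray edge, grey/table boundary
E=[]
g=h[...,1]<90
for u in list(range(185,250,4))+list(range(322,386,4)):
    k=105
    while g[k,u]:k+=1
    E.append((u,k-.5))
Q=np.array([f(u,v,10) for u,v in E]);p=np.polyfit(Q[:,1],Q[:,0],1);print(E[::4],'tray yaw',-np.degrees(np.arctan(p[0])))
c=pickle.load(open('top0.pkl','rb'));h=cv2.cvtColor(c['image'],cv2.COLOR_RGB2HSV)
m=(h[...,0]>=16)&(h[...,0]<30)&(h[...,1]<150)
for z,rows in((78,0),):
    A=[];B=[]
    for u in range(150,370,5):
        v=np.nonzero(m[95:195,u])[0]+95
        A.append(ray(c,u,v.max()+.5,60));
    A=np.array(A);print('top front yaw',-np.degrees(np.arctan(np.polyfit(A[:,1],A[:,0],1)[0])))
```

```text
[(4, 42), (12, 39), (20, 36), (28, 33), (36, 31), (44, 28), (52, 25), (60, 23), (68, 23), (76, 21), (84, 17), (92, 15), (100, 12), (108, 10), (116, 8), (124, 7), (132, 6), (140, 4), (148, 3), (420, 10), (428, 12), (436, 13), (444, 15), (452, 17), (460, 19), (468, 21), (476, 23), (484, 25), (492, 27), (500, 30), (508, 33), (516, 36), (524, 39), (532, 42), (540, 45), (548, 48), (556, 51)]
[[-65.0, 152.0], [-65.0, 145.0], [-65.0, 138.0], [-65.0, 132.0], [-65.0, 126.0], [-65.0, 120.0], [-65.0, 114.0], [-65.0, 109.0], [-66.0, 104.0], [-66.0, 99.0], [-65.0, 94.0], [-65.0, 90.0], [-64.0, 85.0], [-64.0, 81.0], [-64.0, 77.0], [-64.0, 72.0], [-64.0, 68.0], [-64.0, 64.0], [-64.0, 61.0], [-64.0, -55.0], [-64.0, -59.0], [-64.0, -63.0], [-64.0, -67.0], [-64.0, -71.0], [-64.0, -75.0], [-64.0, -79.0], [-63.0, -84.0], [-63.0, -88.0], [-63.0, -93.0], [-63.0, -98.0], [-63.0, -103.0], [-64.0, -108.0], [-64.0, -114.0], [-64.0, -119.0], [-64.0, -125.0], [-64.0, -132.0], [-63.0, -138.0]]
[-6.00153326e-03 -6.40574571e+01]
[(185, 126.5), (201, 125.5), (217, 108.5), (233, 107.5), (249, 107.5), (334, 106.5), (350, 106.5), (366, 123.5), (382, 124.5)] tray yaw 7.98604290137408
top front yaw 6.1605789234221895
```

```bash
python3 -m creep '[[1,0.7,0,0,0,0,0.6],[1,1.4,0,0,0,0,1.2],[1,2.1,0,0,0,0,1.8],[1,2.8,0.1,0,0,0,1.8],[1,3.5,0.1,0,0,0,1.8]]'
python3 -m creep '[[1,0.7,0,0,0,0,0],[1,1.4,0,0,0,0,0],[1,2.1,0,0,0,0,0],[1,2.7,0,0,0,0,0],[1,3,0,0,0,0,0]]'
python3 - <<'E'
from bench import *
import cv2,pickle,numpy as np
w=camera('wrist');pickle.dump(w,open('w5.pkl','wb'))
cv2.imwrite('pics/w5.png',w['image'][:,:,::-1])
E
```

```text
time_s: 7.85
position: [564.9, 13.1, 16.9]
ee_rot: [[0.995, 0.104, -0.001], [0.104, -0.995, 0.0], [-0.001, -0.0, -1.0]]
wrist_force: [-5.9, -0.8, 5.8]
width: 11.1
gripper_force: 43.2
time_s: 8.27
position: [595.4, 16.2, 17.0]
ee_rot: [[0.995, 0.104, -0.0], [0.104, -0.995, 0.0], [-0.0, -0.0, -1.0]]
wrist_force: [-5.7, -1.2, 6.3]
width: 10.6
gripper_force: 42.7
```

View pics/w5.png

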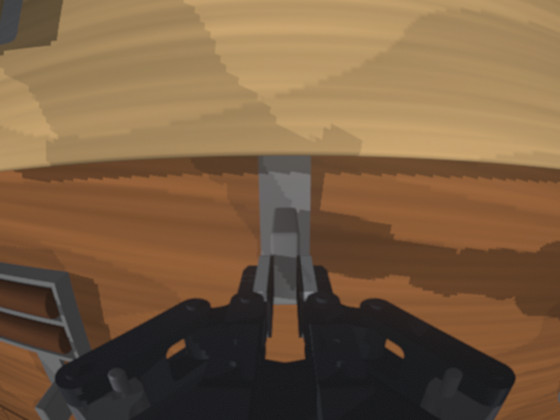

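The tray is hidden under the plank: edge at row ~156, strap at columns 260–311, nothing touched. Measuring strap angle and position.

Run:
```python
from h import *
t=np.radians(6.1);R=np.array([[np.cos(t),np.sin(t)],[-np.sin(t),np.cos(t)]])
for n in('w4','w5'):
    c=pickle.load(open(n+'.pkl','rb'));h=cv2.cvtColor(c['image'],cv2.COLOR_RGB2HSV);g=h[...,1]<80
    l=[];r=[]
    for v in range(165 if n=='w5' else 130,232,3):
        a=b=285
        while g[v,a]:a-=1
        while g[v,b]:b+=1
        l.append(fray(c,a+.5,v,6)[:2]);r.append(fray(c,b-.5,v,6)[:2])
    l=np.array(l)@R.T;r=np.array(r)@R.T
    o=R@[719,30]
    for q in(l,r):
        p=np.polyfit(q[:,0]-o[0],q[:,1]-o[1],1);print(n,'yaw rel',np.degrees(np.arctan(p[0])).round(2),'y at x=-12',np.polyval(p,-12).round(1),'at -100',np.polyval(p,-100).round(1))
c=pickle.load(open('w5.pkl','rb'));h=cv2.cvtColor(c['image'],cv2.COLOR_RGB2HSV)
L=[]
for u in range(10,240,10):
    m=(h[:,u,2]>130)&(h[:,u,0]>=16);k=np.nonzero(m[:190])[0].max();L.append(R@(fray(c,u,k+.5,78)[:2]-[719,30]))
L=np.array(L);print(np.polyfit(L[:,1],L[:,0],1),np.abs(L[:,0]-np.median(L[:,0])).max())
```

```text
w4 yaw rel 2.57 y at x=-12 21.5 at -100 17.5
w4 yaw rel 2.27 y at x=-12 -9.7 at -100 -13.2
w5 yaw rel 0.46 y at x=-12 14.4 at -100 13.7
w5 yaw rel 0.07 y at x=-12 -16.4 at -100 -16.5
[-4.57204779e-03 -6.36820424e+01] 0.5353290025128317
```

Square within 0.5°, about 1 mm off centre, tray rear ~12 mm inside the edge. Releasing.

```bash
python3 -m creep '[[1.2,0,0,0,0,0,0],[1.6,0,0,0,0,0,0],[2.2,0,0,0,0,0,0],[3.5,0,0,0,0,0,0],[5,0,0,0,0,0,0]]'
python3 -m creep '[[5,0,0,0,0,0,0],[5,0,0,0,0,0,0],[5,0,0,-0.5,0,0,0],[5,0,0,-1.5,0,0,0],[5,0,0,-3,0,0,0]]'
python3 -m creep '[[5,0,0,-2,0,0,0],[5,-0.5,0,-5,0,0,0],[5,-1.5,0,-8,0,0,0],[5,-3,0,-11,0,0,0],[5,-5,0,-13,0,0,0]]'
python3 -m creep '[[5,-2,0,-1,0,0,0],[5,-5,0,-2,0,0,0],[5,-8,0,-3,0,0,0],[5,-10,0,-3,0,0,0],[5,-10,0,-3,0,0,0]]'
python3 - <<'E'
from bench import *
import cv2,pickle,numpy as np
s=camera('side')['image'];w=camera('wrist');pickle.dump(w,open('w6.pkl','wb'))
cv2.imwrite('pics/fin.png',cv2.resize(np.hstack([s,w['image']])[:,:,::-1],(800,300),interpolation=cv2.INTER_AREA))
E
```

```text
time_s: 8.73
position: [594.9, 16.1, 17.0]
ee_rot: [[0.995, 0.104, 0.0], [0.104, -0.995, -0.0], [0.0, 0.0, -1.0]]
wrist_force: [-0.4, 0.7, -0.0]
width: 45.2
gripper_force: 0.0
time_s: 9.15
position: [594.3, 16.1, 47.1]
ee_rot: [[0.995, 0.104, -0.002], [0.104, -0.995, 0.0], [-0.002, -0.0, -1.0]]
wrist_force: [-0.4, 0.2, 0.3]
width: 50.1
gripper_force: 0.0
time_s: 9.57
position: [546.2, 10.8, 180.5]
ee_rot: [[0.995, 0.104, 0.004], [0.104, -0.995, -0.0], [0.004, 0.001, -1.0]]
wrist_force: [0.4, -0.9, 0.2]
width: 50.3
gripper_force: 0.0
time_s: 9.98
position: [442.1, 0.6, 208.3]
ee_rot: [[0.995, 0.103, -0.0], [0.103, -0.995, -0.0], [-0.0, 0.0, -1.0]]
wrist_force: [1.1, 0.6, 0.1]
width: 49.9
gripper_force: 0.0
```

View pics/fin.png

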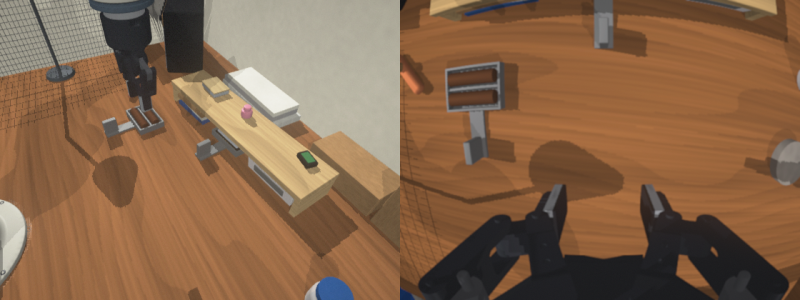

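The tray is under the plank with only the handle showing, the spare tray is untouched, and the hand is clear.

```bash
python3 -c "
from bench import *
print(hand_in())"
```

```text
the job is handed in; nothing more can be done
None
```

Handed in after about 10 s: the harmonica tray is fully under the middle of the plank with only its handle out in front. It measured about 0.5° from square and 1 mm off centre just before release. The gripper has let go and backed clear, and the other tray was left alone.

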